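# Turn the positioner shaft flat-up and lock it with its keeper

### The arm

A 6-joint arm with a two-finger parallel gripper is mounted at the origin on the work surface; the furniture and walls round the work are solid. World frame = base frame: x ahead of the robot, y to its left, z up, the work surface at z = 0. Lengths are in mm, angles in rad, forces in N, time in s.
With the tool pointing down it reaches from about 350 to 775 mm from the base axis. Payload 7.3 kg.
Tool frame: the origin (TCP) lies at the centre of the arm's flange, where the gripper is bolted on; the fingertips stand 178 mm ahead of it and the grasp point (between the pads) lies 159 mm ahead of it; z points along the fingers, y is the direction in which the jaws open and shut (so a half turn about z gives the same grasp; the last joint's range is limited). The gripper opens to 92 mm and grips with 3 to 60 N. Pads are 19 mm wide; open, the fingers measure 130 mm over their backs; the gripper's body (75 mm by 190 mm) begins 47 mm behind the grasp point.
Start: joints at [1.077, 0.342, 1.524, -0, 1.275, -0.146], TCP at [178.914, 493.576, 404.741] pointing down, gripper open.
Joint ranges: [-2.53, 2.53], [-0.77, 2.02], [0.04, 2.7], [-1, 4.14], [0.28, 2.66], [-3.11, 3.11]. Speed limits (rad/s): [2.57, 2.57, 3.14, 3.14, 3.14, 3.14].

### API

Orientations are given as [roll, pitch, yaw] about the fixed x, y, z axes, in that order (R = Rz(yaw) Ry(pitch) Rx(roll)).
In Python, from plant import status, viewer, ticket gives the robot as it stands.
- The arm moves only by the tool play_rows, never from a script. Its argument "commands" is a list of rows, each an object with "offset": the shift along the tool's x, y, z in m, a list of three; "twist": the turn about the tool's z in degrees. A call has 1 to 5 rows; each row shifts and turns the commanded pose from where the row before left it, along the tool's axes as they then stand; what a row does not reach is not made up. A row lasts 1/10 s, in which the tool goes at most 50 mm and 8.59 degrees, less where a joint would pass 70% of its speed; a pose out of reach is approached as far as the arm can. A call with a gripper value outside its range is refused whole. "jaw" is the closure in counts, from 0 (fully open) to 255 (shut), set as the call begins (left out, the last holds). The fingers move at their own pace and stop on an object; the grip force is fixed at half the most. Time passes only in rows, so rows that do not move let the fingers close. It gives the time, the measured TCP pose, the force and the opening at its end, in the units of the state.
- status.get_obs(): the state, without advancing time (a new reading comes with each control period).
- viewer.capture(name): name is "scene" or "side" or "wrist"; returns the picture (420x560x3 uint8, red, green, blue); there is no depth.
- viewer.camera_params(name): a dict with "fov_y" (degrees; the focal length in pixels is half the picture's height over the tangent of half this angle, whatever the lens; pixels are square), "cx", "cy" (the principal point, pixels), "rvec" (rotation vector, rad) and "tvec" (3), from world to camera coordinates, as OpenCV has them; the wrist camera has in their place "T_tool_cam" (4x4, takes a point from camera to tool coordinates, whose origin is the TCP and whose axes are the flange's). Camera axes: x right, y down, z forward; pixel columns grow to the right and rows downward; lengths in mm; the calibration is good to about 2 mm. A picture is of the moment at which its call begins: read the wrist's pose just before it. camera_params takes no time and is no camera call.
- ticket.close_job(): hands the job in, once; it reports no verdict.
The state is a dict: "time": time; "joint_positions": joint angles; "dq": joint speeds; "tau": joint torques, N m; "tool_pos": TCP position; "tcp_rot": TCP orientation; "contact_force": force on the tool from outside, world axes, zero at the start; "moment": the same for the moment, N m; "grip_width": finger opening in mm.
Only numpy, scipy, OpenCV 4.12 (cv2) and the standard library are available. Lean on these libraries where they do the work, as an engineer would, in place of code of your own. Each camera call takes 0.05 s, during which the arm holds its last target.

### The job

Turn the shaft of the small welding positioner by its four-spoked wheel until the milled flat on the shaft faces straight up, then push the keeper plate fully home over the flat so that the shaft is locked. Leave the tin can, the tube stub and the big nut where they are.

Things in the scene. Friction and masses are not known exactly. Their poses are not given: they have to be found in the camera images.
- positioner: Grey cast frame fixed to the table. Origin on the table under mid-shaft; x points the way the keeper is pushed, y along the shaft towards the spoked wheel, z up. Base x -120..65, y +-75, 10 mm high. Bearing blocks at y = +-50 (22 thick, x +-28 mm, tops 88 mm high, oilers 93). Keeper guide x -106..-28, y +-26, top 90 mm high. Dark face plate, 88 mm diameter, at y = -89 mm.
- shaft (a joint): Angle of the shaft about the positioner's y axis, rad. 0 or any full turn = flat straight up; growing values carry the top of the shaft towards the positioner's +x. It turns all round either way against about 0.12 N m and stays where it is left. Bright steel, 40 mm diameter, axis 60 mm above the table.
- shaft_flat (a point): Centre of the milled flat, mid-shaft, 15 mm from the shaft axis; its z axis is the flat's outward normal. The flat is 44 mm long along the shaft, 26 mm wide, 5 mm deep. With the flat up, the middle of the shaft is 75 mm above the table; where the round is up it is 80 mm, which a lowered fingertip can feel.
- wheel_hub (a point): Centre of the spoked wheel, on the shaft axis 60 mm above the table, 100 mm along y from the positioner's origin; turns with the shaft. Four round spokes, 10 mm thick, 90 degrees apart across the shaft, from a 48 mm hub to a radius of 57 mm (round tips). One of the four points the same way as the flat. Spokes can be pushed sideways with closed fingertips.
- keeper (a joint): Travel of the bright keeper plate, m: 0 = drawn back, 0.036 = fully home at its stop, tongue over the flat. It slides along the positioner's +x with about 2.5 N of friction. Its underside is 76.8 mm above the table: it stops against the round of the shaft at about 0.011 unless the flat faces up within about 0.15 rad.
- keeper_lug (a point): Middle of the rear face (looking to the positioner's -x) of the upright lug on the keeper plate, 99 mm above the table; with the keeper drawn back it is at x = -90, y = 0 mm of the positioner. The lug is 8 mm thick, 30 mm wide, from 83 to 116 mm above the table. Push this face along +x.
- tin_can: Empty bare tin can standing upright, 76 mm diameter, 111 mm tall, a bystander; origin at the centre of its underside.
- tube_stub: Grey steel tube standing upright, 45 mm diameter, 62 mm tall, a bystander; origin at the centre of its underside.
- big_nut: Grey steel hexagon nut lying flat, 43 x 37 x 19 mm, a bystander; origin at the centre of its underside.

How it is judged (in metres and radians):
On the way:
1. the shaft's flat faces up (angle between shaft_flat's own z axis and vertical below 0.17 rad), for 0.2 s.
At the end, for the whole second after the job is handed in: The flat faces up within 0.17 rad and the keeper is home over it (within 3 mm of its stop) (angle between shaft_flat's own z axis and vertical below 0.17 rad and value of joint keeper above 0.033 m); the robot touches nothing.
It fails at once if a bystander (tin can, tube stub or nut) was moved more than 20 mm (distance of any of tin_can, tube_stub, big_nut from where it was at the start of the episode above 0.02 m).
It also fails if it takes over 58 s, if anything falls off the work surface, if the arm or the gripper's body presses on something with over 40 N, if the wrist force passes 120 N, or if a joint passes its speed limit or range.

## Working session

There is one attempt and no reset: what is moved stays moved. The work goes in short steps, Python scripts to look and compute and a tool call to move; the robot and the scene stay as the last step left them, time stands still between calls to the robot, and variables do not carry over. Pictures are saved under pics/ and viewed, and the job is handed in when it is done.

Besides the shell and the picture viewer there is one more tool, called after "Call:" as name(argument=value, ...), one argument or row to a line, values as JSON. play_rows: Moves the arm, as the interface text tells. Its arguments: {"type":"object","properties":{"commands":{"type":"array"},"jaw":{"type":"number"}},"required":["commands"]}

```bash
ls; mkdir -p pics; python3 - <<'E'
from plant import status, viewer, ticket
import cv2
print(status.get_obs())
for n in ("scene","side","wrist"):
    print(n,viewer.camera_params(n))
    im=viewer.capture(n); cv2.imwrite(f"pics/{n}0.png",im[:,:,::-1])
E
```

```text
pics
{'time': 0.0, 'joint_positions': array([ 1.07701667e+00,  3.42733043e-01,  1.52500118e+00, -1.52584583e-05,
        1.27539036e+00, -1.45984332e-01]), 'dq': array([ 9.77860854e-04, -8.39751575e-04,  2.46705792e-03, -6.15658794e-04,
       -4.90491534e-05,  1.34305653e-03]), 'tau': array([-1.78647311e-03, -4.31251645e+01, -2.44211268e+01,  7.15040253e-02,
        5.62210358e-02, -1.47780415e-04]), 'tool_pos': array([178.84558827, 493.46210787, 404.04492109]), 'tcp_rot': array([-3.14007490e+00, -2.08408640e-04,  2.79380162e+00]), 'contact_force': array([-0.16360178, -0.18784628,  0.05980542]), 'moment': array([ 0.0454354 , -0.05547475,  0.04971616]), 'grip_width': 91.83076553878271}
scene {'fov_y': 45.362460175070176, 'cx': 292.48962628253327, 'cy': 208.17654760591407, 'rvec': array([ 0.76635165, -2.35251761,  1.36316197]), 'tvec': array([ 460.6453019 ,  232.12717015, 1401.91638444])}
side {'fov_y': 55.73174766840337, 'cx': 276.1000480840712, 'cy': 216.02900561393497, 'rvec': array([ 2.16290552, -0.2934282 ,  0.16004431]), 'tvec': array([-497.69532904,  145.80315419, 1070.19305607])}
wrist {'fov_y': 68.0154447294446, 'cx': 281.6833599465846, 'cy': 211.99620792111972, 'T_tool_cam': array([[ 2.62736887e-04, -9.54990814e-01, -2.96635256e-01,
         7.94876661e+01],
       [ 9.99999955e-01,  2.07864997e-04,  2.16520834e-04,
         5.12334072e-01],
       [-1.45115321e-04, -2.96635300e-01,  9.54990826e-01,
         2.02011234e+01],
       [ 0.00000000e+00,  0.00000000e+00,  0.00000000e+00,
         1.00000000e+00]])}
```

View pics/scene0.png

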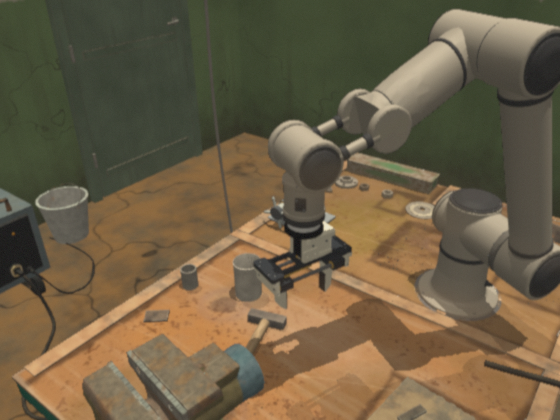

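View pics/side0.png

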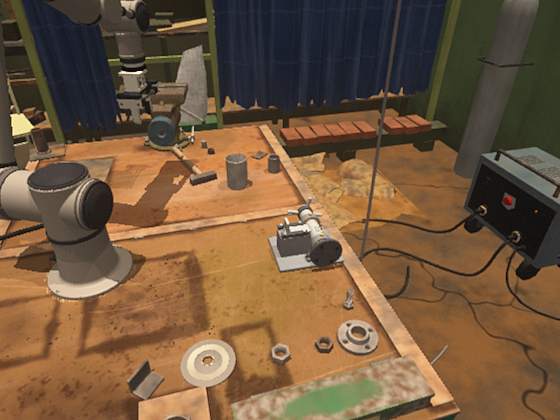

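View pics/wrist0.png

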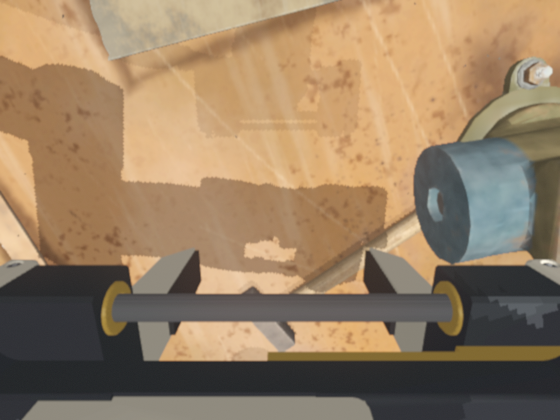

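The side picture shows the positioner near (305,245), with the face plate near (325,250). The scene picture has it behind the arm at about (300,210). I'll zoom in and localise it.

```bash
cat > h.py <<'E'
import numpy as np, cv2
from plant import status, viewer
from scipy.spatial.transform import Rotation as R
def cam(name,obs=None):
    p=viewer.camera_params(name); f=210/np.tan(np.radians(p['fov_y']/2))
    K=np.array([[f,0,p['cx']],[0,f,p['cy']],[0,0,1]])
    if name=='wrist':
        T=np.eye(4);T[:3,:3]=R.from_euler('xyz',obs['tcp_rot']).as_matrix();T[:3,3]=obs['tool_pos']
        W=np.linalg.inv(T@p['T_tool_cam']); return K,W[:3,:3],W[:3,3]
    return K,R.from_rotvec(p['rvec']).as_matrix(),np.array(p['tvec'])
def proj(c,X):
    K,r,t=c; q=(K@(r@np.atleast_2d(X).T+t[:,None])); return (q[:2]/q[2]).T
def onz(c,uv,z):
    K,r,t=c; o=-r.T@t; d=r.T@np.linalg.inv(K)@np.array([uv[0],uv[1],1.]); return o+d*(z-o[2])/d[2]
E
python3 - <<'E'
from h import *
for n in('side','scene'):
    c=cam(n); print(n,-c[1].T@c[2])
c=cam('side')
for uv,z in [((275,268),0),((344,264),0),((270,238),0),((305,245),60),((237,187),0),((274,172),0),((281,352),0),((325,344),0),((357,336),0)]: print(uv,onz(c,uv,z).round())
im=cv2.imread('pics/side0.png')[190:290,245:365]
cv2.imwrite('pics/side0c.png',cv2.resize(im,None,fx=6,fy=6,interpolation=cv2.INTER_CUBIC))
im=cv2.imread('pics/scene0.png')[180:240,250:350]
cv2.imwrite('pics/scene0c.png',cv2.resize(im,None,fx=6,fy=6,interpolation=cv2.INTER_CUBIC))
E
```

```text
side [ 262.07801864 -899.07582196  732.97350299]
scene [-282.55574865 1159.10851195  898.93068291]
(275, 268) [ 479. -122.    0.]
(344, 264) [ 667. -157.    0.]
(270, 238) [500.   9.   0.]
(305, 245) [ 564. -119.   60.]
(237, 187) [462. 329.   0.]
(274, 172) [621. 403.   0.]
(281, 352) [ 420. -384.    0.]
(325, 344) [ 520. -390.    0.]
(357, 336) [ 598. -389.    0.]
```

View pics/side0c.png

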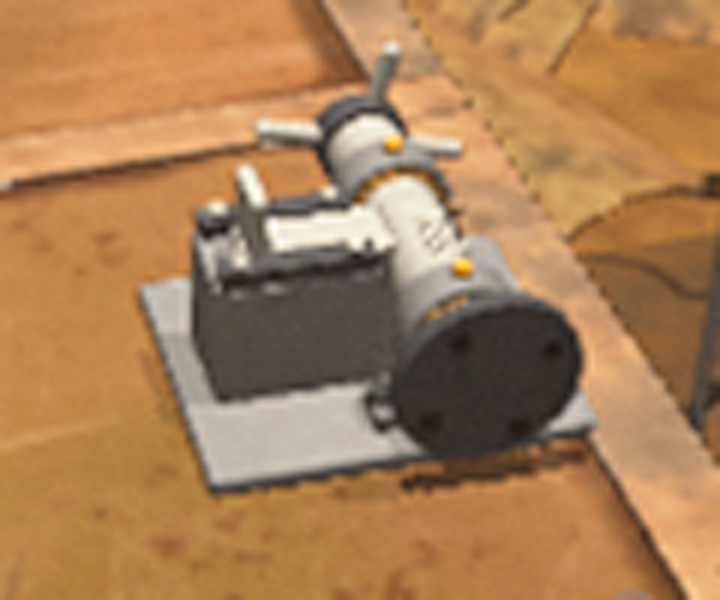

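View pics/scene0c.png

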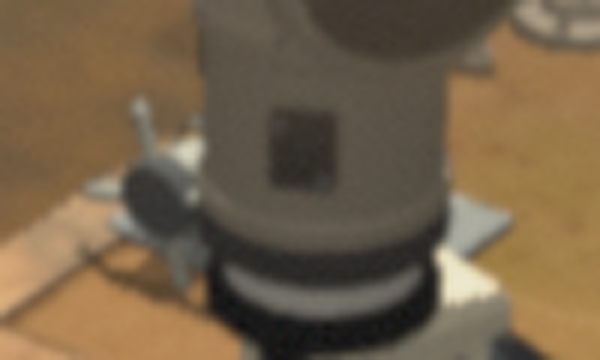

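```bash
cat >> h.py <<'E'
def P2W(p,X):  # p=x,y,yaw
    x,y,a=p; X=np.atleast_2d(X); c,s=np.cos(a),np.sin(a)
    return np.c_[x+c*X[:,0]-s*X[:,1], y+s*X[:,0]+c*X[:,1], X[:,2]]
E
python3 - <<'E'
from h import *
from scipy.optimize import least_squares
c=cam('side')
cr=lambda u,v:(245+u/6-.4,190+v/6-.4)
pts=[((-120,-75,10),cr(212,482)),((-120,75,10),cr(140,288)),((65,-75,10),cr(594,420)),
((-106,-26,90),cr(200,285)) if 0 else ((0,-89-8,60),cr(487,378)),((0,50,93),cr(393,143)),((0,-50,93),cr(462,267))]
M=np.array([a for a,b in pts],float);U=np.array([b for a,b in pts])
f=lambda p:(proj(c,P2W(p,M))-U).ravel()
s=least_squares(f,[564,-100,0]);print(s.x,f(s.x).reshape(-1,2).round(1))
p=s.x
# spokes
tips=[cr(390,48),cr(262,128),cr(460,148)]
g=lambda q:np.concatenate([proj(c,P2W(p,[[52*np.sin(q[0]+k*np.pi/2),100+q[1],60+52*np.cos(q[0]+k*np.pi/2)]]))[0]-t for k,t in zip((0,-1,1),tips)])
for a0 in(0.,.5,-.5):
    s=least_squares(g,[a0,0]);print(s.x,s.cost,g(s.x).round(1))
print('hub',P2W(p,[[0,100,60],[-90,0,99]]))
E
```

```text
[ 6.08384820e+02 -7.30367275e+01 -3.31271673e-02] [[-0.4  0.2]
 [-0.7 -1.1]
 [ 1.  -0.1]
 [ 0.6  1.6]
 [-0.2 -0.6]
 [-0.3 -0.6]]
[ 0.25985751 -0.44405014] 1.2487812235495106 [-0.2  0.5 -0.1  0.4 -1.4  0.1]
[ 0.25985738 -0.44408461] 1.24878122353037 [-0.2  0.5 -0.1  0.4 -1.4  0.1]
[ 0.25985738 -0.4441064 ] 1.248781223594631 [-0.2  0.5 -0.1  0.4 -1.4  0.1]
hub [[611.69693097  26.90840706  60.        ]
 [518.434199   -70.05582773  99.        ]]
```

Fit agrees to about 1 px: the positioner is at (608, -73) with yaw -0.033, and a spoke leans about 0.26 rad from vertical. Next I'll bring the wrist camera over it to find which spoke is the flat's.

Call:
play_rows(
  commands=[
    {"offset": [0,0,0],"twist": -6},
    {"offset": [0,0,0],"twist": -6},
    {"offset": [0,0,0],"twist": -6},
    {"offset": [-0.031,-0.035,0],"twist": 0},
    {"offset": [-0.031,-0.035,0],"twist": 0},
  ],
  jaw=255,
)

```text
time: 0.65
tool_pos: [238.5, 421.1, 404.2]
tcp_rot: [-3.141, -0.0, 3.111]
contact_force: [1.8, -0.0, -0.6]
grip_width: 56.5
```

Call:
play_rows(
  commands=[
    {"offset": [-0.031,-0.035,0],"twist": 0},
    {"offset": [-0.031,-0.035,0],"twist": 0},
    {"offset": [-0.031,-0.035,0],"twist": 0},
    {"offset": [-0.031,-0.035,0],"twist": 0},
    {"offset": [-0.031,-0.035,0],"twist": 0},
  ],
)

```text
time: 1.15
tool_pos: [388.3, 239.8, 404.7]
tcp_rot: [3.141, -0.0, 3.108]
contact_force: [0.7, -0.3, 0.0]
grip_width: 16.3
```

Call:
play_rows(
  commands=[
    {"offset": [-0.031,-0.035,0],"twist": 0},
    {"offset": [-0.031,-0.035,0],"twist": 0},
    {"offset": [-0.031,-0.035,0],"twist": 0},
    {"offset": [-0.031,-0.035,0],"twist": 0},
    {"offset": [-0.031,-0.035,0],"twist": 0},
  ],
)

```text
time: 1.65
tool_pos: [537.5, 59.5, 404.5]
tcp_rot: [3.141, -0.0, 3.108]
contact_force: [0.3, 1.2, -0.1]
grip_width: 0.5
```

Call:
play_rows(
  commands=[
    {"offset": [-0.031,-0.035,0],"twist": 0},
    {"offset": [-0.031,-0.035,0],"twist": 0},
    {"offset": [0,0,0],"twist": 0},
    {"offset": [0,0,0],"twist": 0},
  ],
)

```text
time: 2.05
tool_pos: [596.3, -11.5, 403.7]
tcp_rot: [3.141, -0.002, 3.106]
contact_force: [-0.6, 1.1, -0.2]
grip_width: 0.4
```

```bash
python3 - <<'E'
from h import *
o=status.get_obs(); print(o['time'],o['tool_pos'],o['tcp_rot'],o['contact_force'],o['grip_width'])
import pickle
for n in("wrist","side"):
    im=viewer.capture(n); cv2.imwrite(f"pics/{n}1.png",im[:,:,::-1])
pickle.dump(o,open('o1.pkl','wb'))
im=cv2.imread('pics/side1.png')[190:290,245:365]
cv2.imwrite('pics/side1c.png',cv2.resize(im,None,fx=6,fy=6,interpolation=cv2.INTER_CUBIC))
E
```

```text
2.05 [596.33254015 -11.51584256 403.68579633] [ 3.14093029e+00 -1.91585789e-03  3.10605410e+00] [-0.62919045  1.1394611  -0.20971544] 0.44910717954858537
```

View pics/wrist1.png

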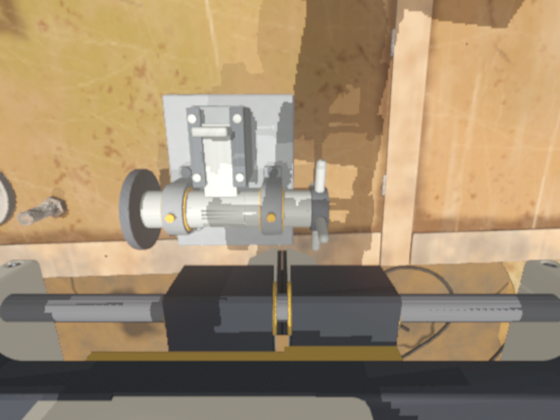

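```bash
python3 - <<'E'
import cv2
im=cv2.imread('pics/wrist1.png')[85:260,110:345]
cv2.imwrite('pics/wrist1c.png',cv2.resize(im,None,fx=3.4,fy=3.4,interpolation=cv2.INTER_CUBIC))
E
```

```text
(no output)
```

View pics/wrist1c.png

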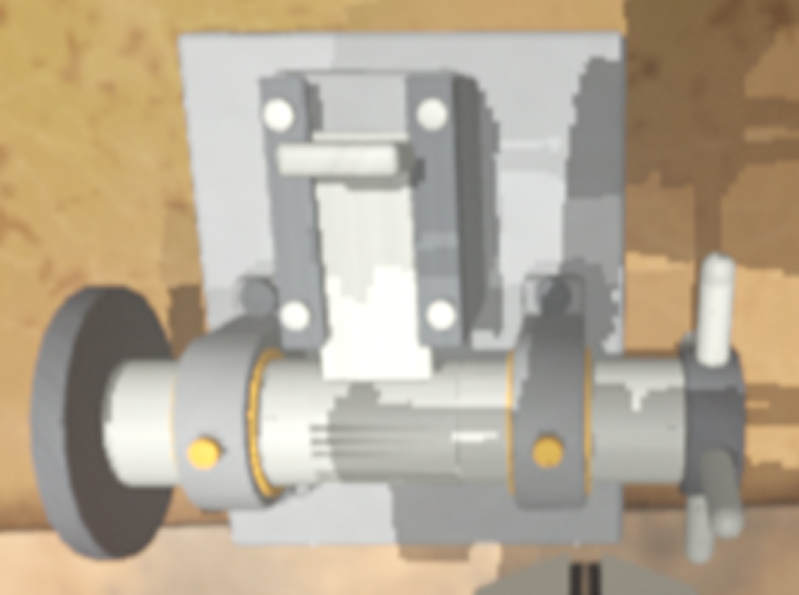

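View pics/side1c.png

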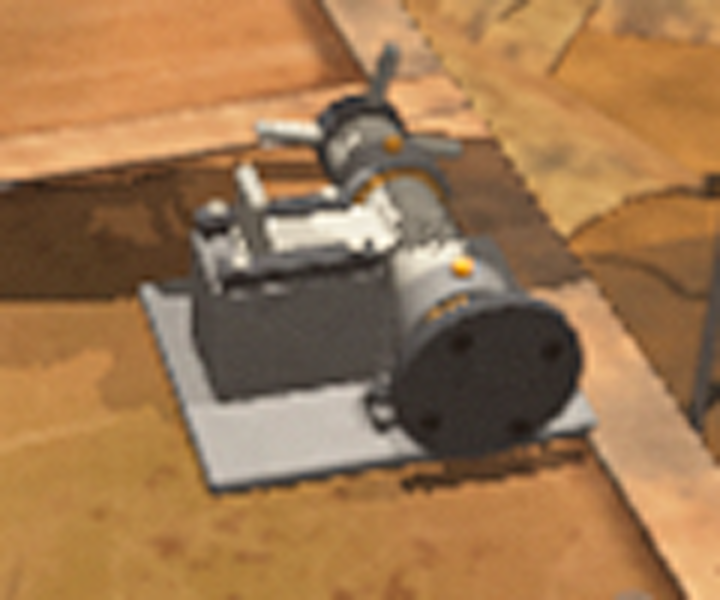

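Three dark stripes and an end edge bound a 44 mm long stretch at mid-shaft, at crop (312..457, 375..485). I need a closer look to tell whether this is the flat.

Call:
play_rows(
  commands=[
    {"offset": [-0.01,-0.03,0.03],"twist": 0},
    {"offset": [-0.012,-0.03,0.03],"twist": 0},
    {"offset": [0,0,0.03],"twist": 0},
    {"offset": [0,0,0],"twist": 0},
    {"offset": [0,0,0],"twist": 0},
  ],
)

```text
time: 2.65
tool_pos: [615.9, -70.1, 315.5]
tcp_rot: [3.141, -0.0, 3.11]
contact_force: [0.3, -0.9, 0.5]
grip_width: 0.0
```

```bash
python3 - <<'E'
from h import *
o=status.get_obs(); print(o['time'],o['tool_pos'],o['tcp_rot'],o['contact_force'])
im=viewer.capture("wrist"); cv2.imwrite("pics/wrist2.png",cv2.resize(im[:,:,::-1],None,fx=1.42,fy=1.42,interpolation=cv2.INTER_CUBIC))
import pickle; pickle.dump(o,open('o2.pkl','wb'))
E
```

```text
2.65 [615.94134812 -70.09098785 315.50913284] [ 3.14119610e+00 -3.02168581e-04  3.10952827e+00] [ 0.27228371 -0.93014627  0.53192479]
```

View pics/wrist2.png

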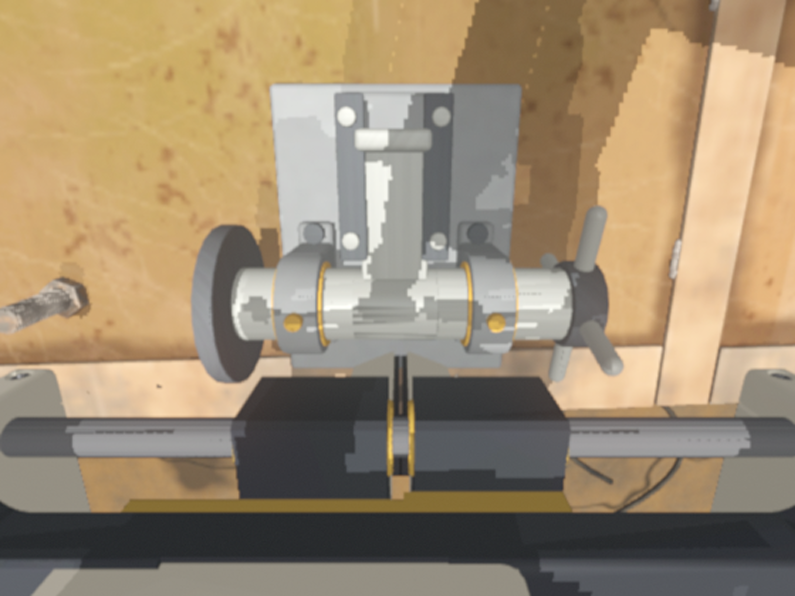

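```bash
python3 - <<'E'
import cv2
im=cv2.imread('pics/wrist2.png')[230:360,300:500]
im=cv2.resize(im,None,fx=4,fy=4,interpolation=cv2.INTER_CUBIC)
g=cv2.createCLAHE(4,(4,4)).apply(cv2.cvtColor(im,cv2.COLOR_BGR2GRAY))
cv2.imwrite('pics/wrist2c.png',g)
E
```

```text
(no output)
```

View pics/wrist2c.png

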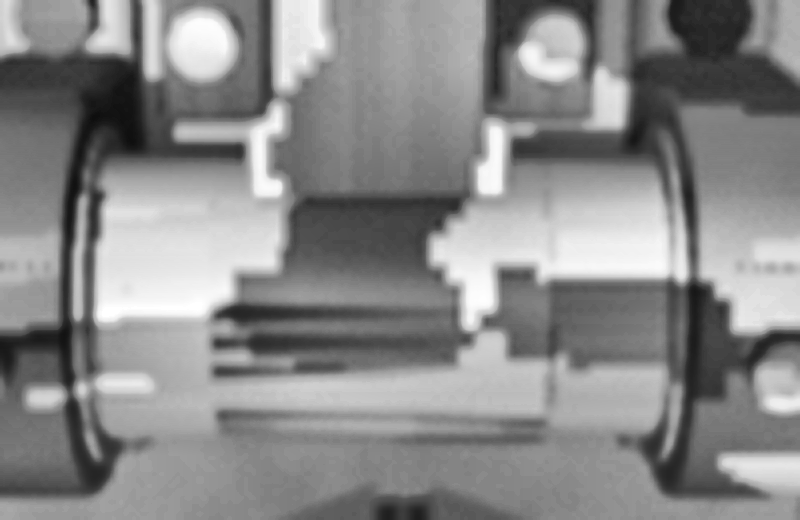

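The stripes are ambiguous, so I'll refine the pose from this view and then settle it by touch.

```bash
python3 - <<'E'
from h import *
import pickle
from scipy.optimize import least_squares
c=cam('wrist',pickle.load(open('o2.pkl','rb')))
pts=[((0,-50,93),(293,323)),((0,50,93),(497,323)),((-120,-75,10),(271,86)),((-120,75,10),(521,86)),((-82,-15,116),(355,141)),((-82,15,116),(430,141))]
M=np.array([a for a,b in pts],float);U=np.array([b for a,b in pts])/1.42
f=lambda p:(proj(c,P2W(p,M))-U).ravel()
s=least_squares(f,[608,-73,-.033]);print(s.x,f(s.x).reshape(-1,2).round(1));p=s.x
for k in(0,1,2,3):
  for th in (.26,):
    a=th+k*np.pi/2; print(k,(proj(c,P2W(p,[[57*np.sin(a),100,60+57*np.cos(a)]]))*1.42).round())
t=[(596,212),(615,368)]
g=lambda q:np.concatenate([proj(c,P2W(p,[[53*np.sin(q[0]+b),100,60+53*np.cos(q[0]+b)]]))[0]*1.42-u for b,u in zip((-np.pi/2,0),t)])
s=least_squares(g,[.26]);print(s.x,g(s.x))
E
```

```text
[ 6.10897454e+02 -7.21864331e+01 -3.11067036e-02] [[-0.7  0.6]
 [ 0.2  0.5]
 [-2.5 -2.5]
 [ 1.7 -2.6]
 [-0.8  1.5]
 [ 1.7  1.5]]
0 [[617. 371.]]
1 [[555. 380.]]
2 [[546. 257.]]
3 [[599. 205.]]
[0.26883832] [ 1.21030433  1.16370133 -2.01380092 -1.76448148]
```

Call:
play_rows(
  commands=[
    {"offset": [0,-0.003,0.02],"twist": 0},
    {"offset": [0,0,0.02],"twist": 0},
    {"offset": [0,0,0.012],"twist": 0},
    {"offset": [0,0,0],"twist": 0},
    {"offset": [0,0,0],"twist": 0},
  ],
)

```text
time: 3.2
tool_pos: [616.4, -74.0, 264.1]
tcp_rot: [-3.141, 0.002, 3.109]
contact_force: [0.7, 0.1, 0.8]
grip_width: 0.4
```

Call:
play_rows(
  commands=[
    {"offset": [0,0,0.002],"twist": 0},
    {"offset": [0,0,0.001],"twist": 0},
    {"offset": [0,0,0.001],"twist": 0},
    {"offset": [0,0,0.001],"twist": 0},
    {"offset": [0,0,0],"twist": 0},
  ],
)

```text
time: 3.7
tool_pos: [616.1, -74.5, 258.2]
tcp_rot: [-3.142, 0.001, 3.108]
contact_force: [-0.2, -0.3, 3.3]
grip_width: 0.7
```

Call:
play_rows(
  commands=[
    {"offset": [0,0,0.001],"twist": 0},
    {"offset": [0,0,0],"twist": 0},
    {"offset": [0,0,0],"twist": 0},
  ],
)

```text
time: 4.0
tool_pos: [616.1, -74.5, 258.0]
tcp_rot: [-3.141, 0.001, 3.108]
contact_force: [-3.2, 1.0, 8.4]
grip_width: 0.4
```

The tip met metal at z = 80.0, so the round is up here. The flat is on one of the other three spokes. I'll turn the wheel about -1 rad by its top spoke, then look and feel again.

Call:
play_rows(
  commands=[
    {"offset": [0,0,-0.048],"twist": 0},
    {"offset": [-0.016,0.035,0],"twist": 0},
    {"offset": [-0.017,0.035,0],"twist": 0},
    {"offset": [0,0.032,0],"twist": 0},
    {"offset": [0,0,0],"twist": 0},
  ],
)

```text
time: 4.5
tool_pos: [652.5, 30.3, 304.3]
tcp_rot: [3.14, -0.0, 3.112]
contact_force: [0.2, 0.4, -0.4]
grip_width: 0.6
```

Call:
play_rows(
  commands=[
    {"offset": [0,0,0.02],"twist": 0},
    {"offset": [0,0,0.018],"twist": 0},
    {"offset": [0,0,0],"twist": 0},
  ],
)

```text
time: 4.8
tool_pos: [651.5, 25.9, 263.8]
tcp_rot: [3.142, -0.006, 3.108]
contact_force: [-0.7, -0.5, -0.0]
grip_width: 0.5
```

Call:
play_rows(
  commands=[
    {"offset": [0.008,0,-0.004],"twist": 0},
    {"offset": [0.01,0,0],"twist": 0},
    {"offset": [0.01,0,0],"twist": 0},
    {"offset": [0.01,0,0],"twist": 0},
    {"offset": [0,0,0],"twist": 0},
  ],
)

```text
time: 5.3
tool_pos: [614.2, 27.3, 273.1]
tcp_rot: [-3.141, 0.004, 3.108]
contact_force: [-0.2, -0.5, 1.5]
grip_width: 0.2
```

Call:
play_rows(
  commands=[
    {"offset": [0.009,0,0],"twist": 0},
    {"offset": [0.009,0,0],"twist": 0},
    {"offset": [0,0,0],"twist": 0},
    {"offset": [0,0,0],"twist": 0},
  ],
)

```text
time: 5.7
tool_pos: [596.7, 28.1, 271.6]
tcp_rot: [-3.141, 0.001, 3.108]
contact_force: [-0.3, -0.8, 2.6]
grip_width: 0.5
```

```bash
python3 - <<'E'
from h import *
o=status.get_obs(); print(o['time'],o['tool_pos'],o['contact_force'])
im=viewer.capture("side")[:,:,::-1][180:290,245:365]
cv2.imwrite('pics/side3c.png',cv2.resize(im,None,fx=5.4,fy=5.4,interpolation=cv2.INTER_CUBIC))
E
```

```text
5.7 [596.6572052   28.07767451 271.55490663] [-0.26132201 -0.78216605  2.57979604]
```

View pics/side3c.png

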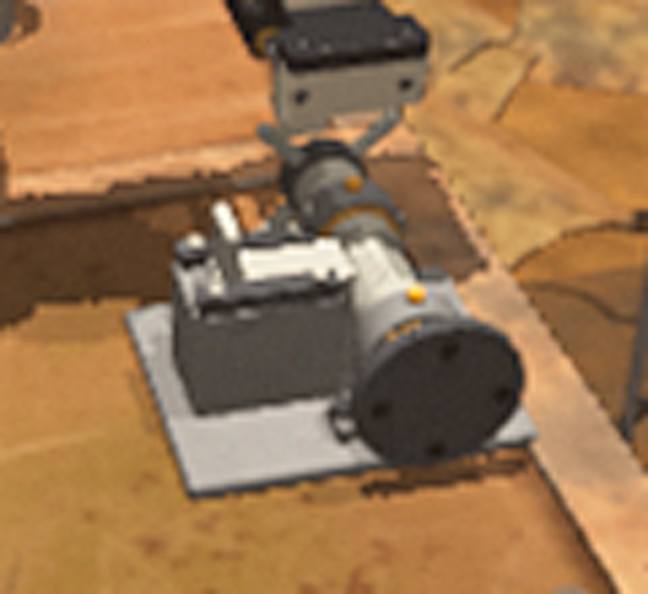

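Call:
play_rows(
  commands=[
    {"offset": [0,0,-0.044],"twist": 0},
    {"offset": [-0.008,-0.035,0],"twist": 0},
    {"offset": [-0.008,-0.035,0],"twist": 0},
    {"offset": [-0.008,-0.028,0],"twist": 0},
    {"offset": [0,0,0],"twist": 0},
  ],
)

```text
time: 6.25
tool_pos: [617.7, -73.9, 314.2]
tcp_rot: [-3.141, -0.001, 3.104]
contact_force: [-0.4, 0.5, -1.0]
grip_width: 0.7
```

Call:
play_rows(
  commands=[
    {"offset": [0,0,0],"twist": 0},
  ],
)

```text
time: 6.35
tool_pos: [617.1, -70.8, 314.0]
tcp_rot: [3.141, -0.002, 3.106]
contact_force: [0.2, 0.4, 0.6]
grip_width: 0.3
```

```bash
python3 - <<'E'
from h import *
import pickle
o=status.get_obs(); print(o['time'],o['tool_pos'],o['tcp_rot'],o['contact_force']); pickle.dump(o,open('o3.pkl','wb'))
im=viewer.capture("wrist")[:,:,::-1]
cv2.imwrite("pics/wrist3.png",im)
im=im[150:270,130:450]; cv2.imwrite("pics/wrist3c.png",cv2.resize(im,None,fx=2.5,fy=2.5,interpolation=cv2.INTER_CUBIC))
im=viewer.capture("side")[:,:,::-1][180:290,245:365]
cv2.imwrite('pics/side4c.png',cv2.resize(im,None,fx=5.4,fy=5.4,interpolation=cv2.INTER_CUBIC))
E
```

```text
6.35 [617.07837848 -70.83168596 314.03645093] [ 3.14065261e+00 -1.76994335e-03  3.10648293e+00] [0.21308508 0.36779008 0.55811495]
```

View pics/wrist3c.png

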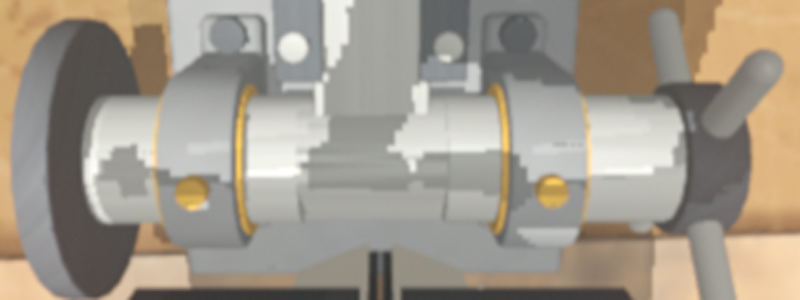

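View pics/side4c.png

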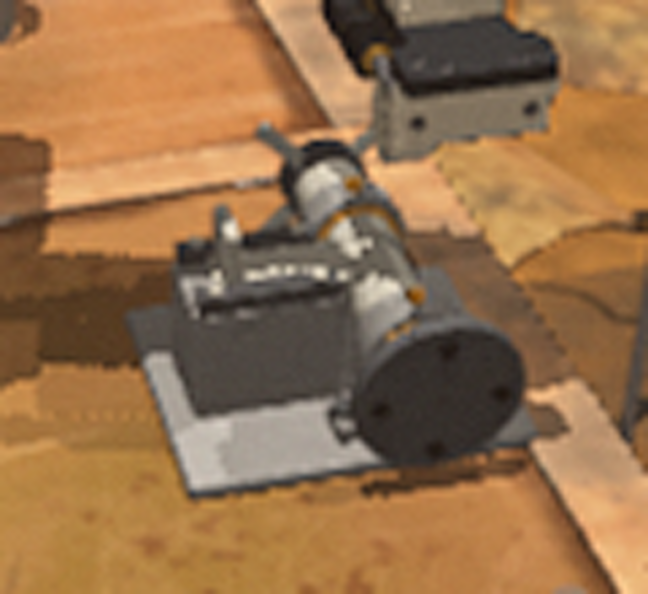

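The mid-shaft band at crop (300-447, 155-220) now has stepped rounded ends on the +x side, so this is the flat, at roughly +0.75 rad. Next I'll measure the spoke angles.

```bash
python3 - <<'E'
from h import *
import pickle
from scipy.optimize import least_squares
p=[609.7,-72.6,-.032]
c=cam('wrist',pickle.load(open('o3.pkl','rb')))
t=[(130+768/2.5,150+65/2.5),(130+663/2.5,150+17/2.5)]
g=lambda q:np.concatenate([proj(c,P2W(p,[[52*np.sin(q[0]+b),100,60+52*np.cos(q[0]+b)]]))[0]-u for b,u in zip((-np.pi/2,np.pi),t)])
for a in(.5,.9):
  s=least_squares(g,[a]);print(s.x,g(s.x))
c=cam('side')
cr=lambda u,v:(245+u/5.4-.4,180+v/5.4-.4)
t=[cr(264,131)]
g=lambda q:np.concatenate([proj(c,P2W(p,[[54*np.sin(q[0]+b),100,60+54*np.cos(q[0]+b)]]))[0]-u for b,u in zip((-np.pi/2,),t)])
s=least_squares(g,[.7]);print(s.x,g(s.x))
E
```

```text
[0.83136086] [-2.18097079  0.47081894 -0.01289757 -0.14648652]
[0.83136085] [-2.18097099  0.47081812 -0.0128978  -0.1464861 ]
[0.80664548] [-0.52202243 -0.55608987]
```

Call:
play_rows(
  commands=[
    {"offset": [-0.018,0.033,0],"twist": 0},
    {"offset": [-0.018,0.033,0],"twist": 0},
    {"offset": [-0.018,0.032,0],"twist": 0},
    {"offset": [0,0,0],"twist": 0},
    {"offset": [0,0,0],"twist": 0},
  ],
)

```text
time: 6.95
tool_pos: [674.2, 27.7, 314.3]
tcp_rot: [3.142, -0.001, 3.111]
contact_force: [-0.3, -0.2, 0.8]
grip_width: 0.3
```

Call:
play_rows(
  commands=[
    {"offset": [0,0,0.022],"twist": 0},
    {"offset": [0,0,0.022],"twist": 0},
    {"offset": [0,0,0],"twist": 0},
    {"offset": [0,0,0],"twist": 0},
  ],
)

```text
time: 7.35
tool_pos: [674.2, 25.1, 271.0]
tcp_rot: [3.142, -0.001, 3.107]
contact_force: [-0.1, -0.0, 0.5]
grip_width: 0.2
```

Call:
play_rows(
  commands=[
    {"offset": [0.01,0,0.002],"twist": 0},
    {"offset": [0.01,0,0],"twist": 0},
    {"offset": [0.01,0,0],"twist": 0},
    {"offset": [0.01,0,0],"twist": 0},
    {"offset": [0.006,0,0],"twist": 0},
  ],
)

```text
time: 7.85
tool_pos: [629.3, 26.8, 272.4]
tcp_rot: [-3.141, 0.008, 3.108]
contact_force: [3.9, -0.6, 3.6]
grip_width: 0.3
```

Call:
play_rows(
  commands=[
    {"offset": [0,0,0],"twist": 0},
    {"offset": [0,0,0],"twist": 0},
  ],
)

```text
time: 8.05
tool_pos: [628.8, 26.9, 269.6]
tcp_rot: [-3.141, 0.002, 3.108]
contact_force: [2.8, -1.2, 2.3]
grip_width: 0.1
```

```bash
python3 - <<'E'
from h import *
im=viewer.capture("side")[:,:,::-1][180:290,245:365]
cv2.imwrite('pics/side5c.png',cv2.resize(im,None,fx=5.4,fy=5.4,interpolation=cv2.INTER_CUBIC))
o=status.get_obs(); print(o['time'],o['tool_pos'],o['contact_force'])
E
```

```text
8.1 [628.8701729   26.95677563 269.22487445] [ 2.42906606 -1.66371648  2.22668068]
```

View pics/side5c.png

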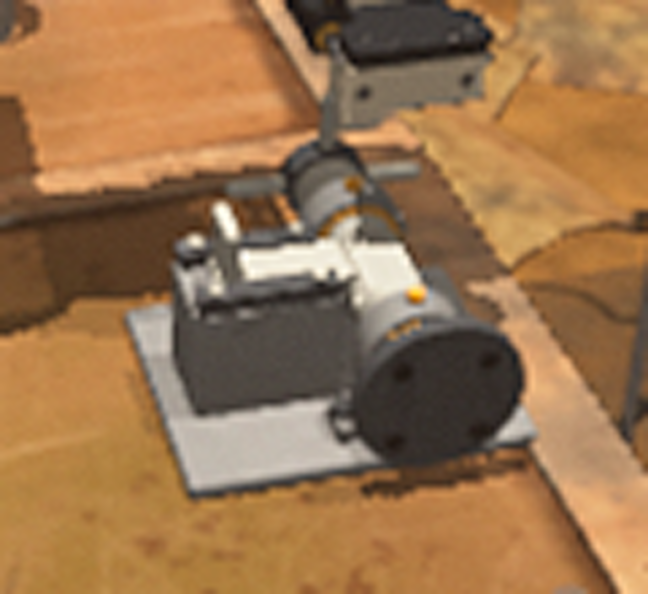

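```bash
python3 - <<'E'
from h import *
from scipy.optimize import least_squares
c=cam('side')
cr=lambda u,v:(245+u/5.4-.4,180+v/5.4-.4)
t=[cr(235,188),cr(412,170)]
for p in([609.7,-72.6,-.032],[608.4,-73,-.033]):
    g=lambda q:np.concatenate([proj(c,P2W(p,[[q[1]+54*np.sin(q[0]+b),100,q[2]+60+54*np.cos(q[0]+b)]]))[0]-u for b,u in zip((-np.pi/2,np.pi/2),t)])
    s=least_squares(g,[0,0,0]);print(s.x,g(s.x))
E
```

```text
[ 0.05077291  0.48777941 -0.55208564] [-0.71048615 -0.06004629  0.7441988   0.10564617]
[ 0.05024384  1.52134785 -0.23556934] [-0.72447326 -0.06077658  0.75871753  0.10730325]
```

Two independent estimates agree at about +0.05 rad. I'll nudge 1.5 mm more, back off and lift.

Call:
play_rows(
  commands=[
    {"offset": [0.0015,0,0],"twist": 0},
    {"offset": [0,0,0],"twist": 0},
    {"offset": [0,0,0],"twist": 0},
  ],
)

```text
time: 8.4
tool_pos: [627.2, 27.1, 268.6]
tcp_rot: [-3.141, 0.0, 3.108]
contact_force: [3.6, -2.3, 1.9]
grip_width: 0.0
```

Call:
play_rows(
  commands=[
    {"offset": [-0.008,0,0],"twist": 0},
    {"offset": [0,0,-0.035],"twist": 0},
    {"offset": [0,-0.033,-0.015],"twist": 0},
    {"offset": [0,-0.033,0],"twist": 0},
    {"offset": [0,-0.033,0],"twist": 0},
  ],
)

```text
time: 8.9
tool_pos: [631.5, -72.4, 318.4]
tcp_rot: [3.141, -0.002, 3.109]
contact_force: [0.9, -0.0, -0.8]
grip_width: 0.2
```

Call:
play_rows(
  commands=[
    {"offset": [0,0,0],"twist": 0},
    {"offset": [0,0,0],"twist": 0},
  ],
)

```text
time: 9.1
tool_pos: [631.5, -72.3, 317.7]
tcp_rot: [3.14, -0.003, 3.106]
contact_force: [-0.0, 0.6, -0.4]
grip_width: 0.7
```

```bash
python3 - <<'E'
from h import *
import pickle
o=status.get_obs(); print(o['time'],o['tool_pos'],o['tcp_rot'],o['contact_force']); pickle.dump(o,open('o4.pkl','wb'))
im=viewer.capture("wrist")[:,:,::-1]
cv2.imwrite("pics/wrist4.png",im)
im=im[100:270,130:450]; cv2.imwrite("pics/wrist4c.png",cv2.resize(im,None,fx=2.5,fy=2.5,interpolation=cv2.INTER_CUBIC))
im=viewer.capture("side")[:,:,::-1][180:290,245:365]
cv2.imwrite('pics/side6c.png',cv2.resize(im,None,fx=5.4,fy=5.4,interpolation=cv2.INTER_CUBIC))
E
```

```text
9.1 [631.48752711 -72.27089959 317.68381587] [ 3.14019760e+00 -2.81453160e-03  3.10642496e+00] [-0.040576    0.5955697  -0.44333667]
```

View pics/wrist4c.png

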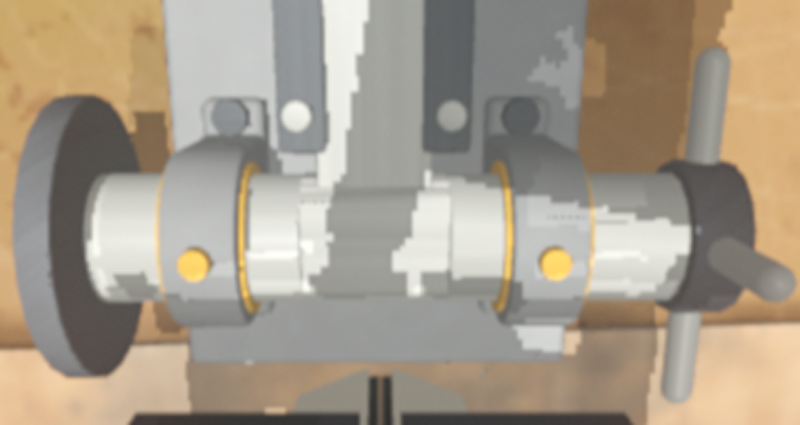

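View pics/side6c.png

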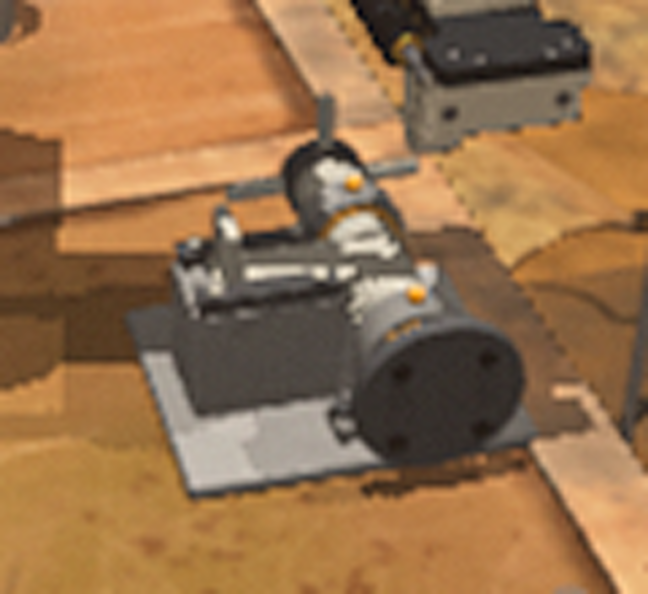

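The flat is up, bounded at x = 300 and 450 px, with one spoke pointing straight up. Now I'll move behind the keeper lug.

Call:
play_rows(
  commands=[
    {"offset": [0.045,0,0],"twist": 0},
    {"offset": [0.045,0,0],"twist": 0},
    {"offset": [0.047,0,0],"twist": 0},
    {"offset": [0,0,0],"twist": 0},
    {"offset": [0,0,0],"twist": 0},
  ],
)

```text
time: 9.7
tool_pos: [494.3, -66.3, 319.1]
tcp_rot: [3.141, 0.0, 3.109]
contact_force: [0.5, -0.5, 0.3]
grip_width: 0.7
```

Call:
play_rows(
  commands=[
    {"offset": [0,0,0.02],"twist": 0},
    {"offset": [0,0,0.021],"twist": 0},
    {"offset": [0,0,0],"twist": 0},
    {"offset": [0,0,0],"twist": 0},
    {"offset": [0,0,0],"twist": 0},
  ],
)

```text
time: 10.2
tool_pos: [495.7, -67.3, 278.6]
tcp_rot: [-3.141, 0.002, 3.108]
contact_force: [-0.4, 0.0, 0.4]
grip_width: 0.5
```

Call:
play_rows(
  commands=[
    {"offset": [-0.008,-0.0015,0.002],"twist": 0},
    {"offset": [-0.008,0,0],"twist": 0},
    {"offset": [-0.006,0,0],"twist": 0},
    {"offset": [-0.006,0,0],"twist": 0},
    {"offset": [-0.004,0,0],"twist": 0},
  ],
)

```text
time: 10.7
tool_pos: [527.1, -70.0, 275.7]
tcp_rot: [3.142, -0.0, 3.108]
contact_force: [-3.3, -0.7, 1.9]
grip_width: 0.3
```

Call:
play_rows(
  commands=[
    {"offset": [-0.004,0,0],"twist": 0},
    {"offset": [-0.004,0,0],"twist": 0},
    {"offset": [-0.004,0,0],"twist": 0},
    {"offset": [0,0,0],"twist": 0},
  ],
)

```text
time: 11.1
tool_pos: [539.2, -70.3, 275.6]
tcp_rot: [3.141, 0.001, 3.108]
contact_force: [0.7, 0.3, 0.8]
grip_width: 0.2
```

The lug is past the 11 mm blocking point with only a few newtons. I'll push on to the stop.

Call:
play_rows(
  commands=[
    {"offset": [-0.002,0,0],"twist": 0},
    {"offset": [-0.002,0,0],"twist": 0},
    {"offset": [-0.0015,0,0],"twist": 0},
    {"offset": [-0.001,0,0],"twist": 0},
    {"offset": [0,0,0],"twist": 0},
  ],
)

```text
time: 11.6
tool_pos: [545.0, -70.5, 275.7]
tcp_rot: [3.141, -0.001, 3.108]
contact_force: [-4.8, 0.1, 1.4]
grip_width: 0.1
```

Call:
play_rows(
  commands=[
    {"offset": [-0.001,0,0],"twist": 0},
    {"offset": [-0.001,0,0],"twist": 0},
    {"offset": [0,0,0],"twist": 0},
  ],
)

```text
time: 11.9
tool_pos: [545.8, -70.5, 275.7]
tcp_rot: [3.141, -0.005, 3.108]
contact_force: [-12.5, -0.0, 8.3]
grip_width: 0.5
```

Force jumped to 12.5 N at Px = -63.8, and the stop was expected near -63.5. One more small push, then I'll retreat and check.

Call:
play_rows(
  commands=[
    {"offset": [-0.001,0,0],"twist": 0},
    {"offset": [0,0,0],"twist": 0},
  ],
)

```text
time: 12.1
tool_pos: [546.2, -70.5, 275.7]
tcp_rot: [3.141, -0.007, 3.108]
contact_force: [-15.4, -0.4, 10.2]
grip_width: 0.5
```

Call:
play_rows(
  commands=[
    {"offset": [0.01,0,0],"twist": 0},
    {"offset": [0.02,0,0],"twist": 0},
    {"offset": [0,0,-0.045],"twist": 0},
    {"offset": [0,0,-0.04],"twist": 0},
    {"offset": [-0.045,0,0],"twist": 0},
  ],
)

```text
time: 12.6
tool_pos: [562.1, -71.1, 368.1]
tcp_rot: [-3.139, 0.011, 3.107]
contact_force: [0.8, -0.7, 0.0]
grip_width: 0.9
```

Call:
play_rows(
  commands=[
    {"offset": [-0.03,0,0],"twist": 0},
    {"offset": [-0.03,0,0],"twist": 0},
    {"offset": [0,0,0],"twist": 0},
    {"offset": [0,0,0],"twist": 0},
  ],
)

```text
time: 13.0
tool_pos: [623.2, -73.1, 360.0]
tcp_rot: [3.141, -0.0, 3.108]
contact_force: [-0.2, 0.0, -0.3]
grip_width: 0.8
```

```bash
python3 - <<'E'
from h import *
import pickle
o=status.get_obs(); print(o['time'],o['tool_pos'],o['tcp_rot'],o['contact_force']); pickle.dump(o,open('o5.pkl','wb'))
im=viewer.capture("wrist")[:,:,::-1]
cv2.imwrite("pics/wrist5.png",cv2.resize(im,None,fx=1.42,fy=1.42,interpolation=cv2.INTER_CUBIC))
im=viewer.capture("side")[:,:,::-1]; cv2.imwrite('pics/side7.png',im)
cv2.imwrite('pics/side7c.png',cv2.resize(im[180:290,245:365],None,fx=5.4,fy=5.4,interpolation=cv2.INTER_CUBIC))
c=cam('wrist',o); p=[609.7,-72.6,-.032]
for k in(0.033,.036,.030): print(k,(proj(c,P2W(p,[[-82+k*1e3,-15,116],[-82+k*1e3,15,116],[0,50,93],[0,-50,93]]))*1.42).round(1).tolist())
E
```

```text
13.0 [623.23719628 -73.09019546 360.03636172] [ 3.14124930e+00 -6.29867368e-05  3.10819661e+00] [-0.15156833  0.03352715 -0.33260641]
0.033 [[369.0, 199.4], [429.6, 199.3], [486.1, 283.0], [312.9, 283.2]]
0.036 [[369.1, 205.6], [429.5, 205.5], [486.1, 283.0], [312.9, 283.2]]
0.03 [[368.9, 193.2], [429.7, 193.1], [486.1, 283.0], [312.9, 283.2]]
```

View pics/wrist5.png

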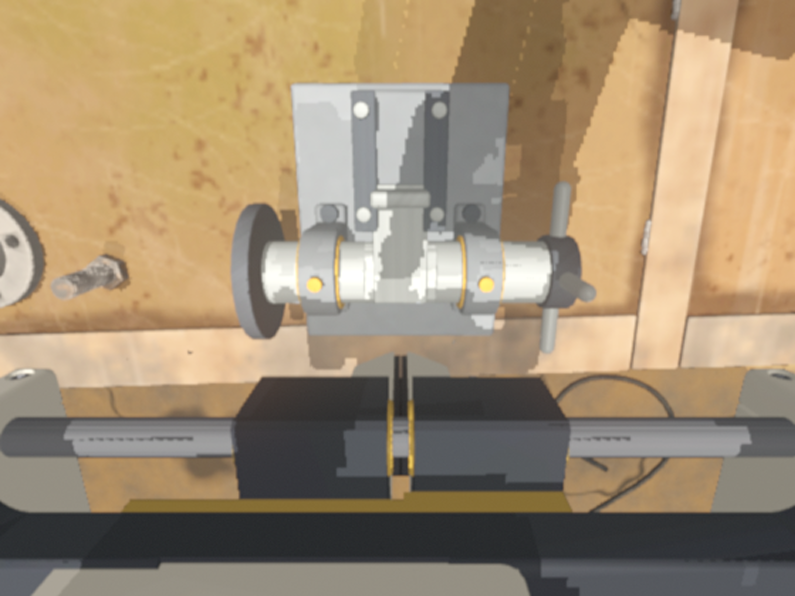

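View pics/side7c.png

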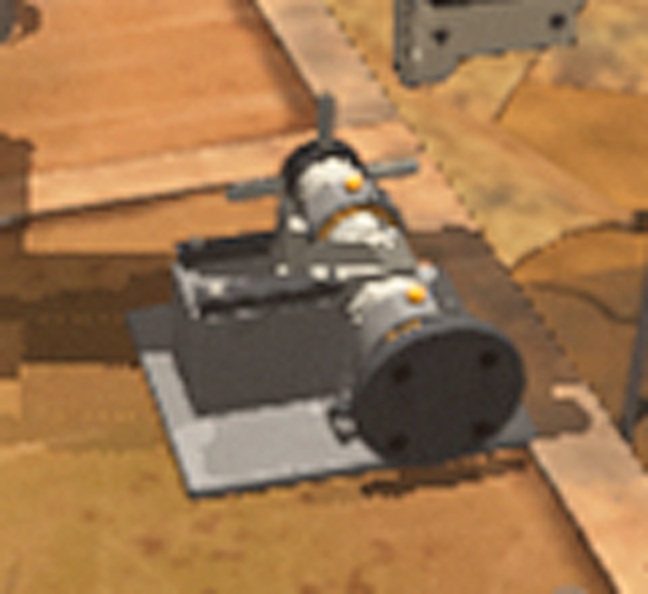

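```bash
python3 - <<'E'
from plant import ticket
print(ticket.close_job())
E
```

```text
the job is handed in; nothing more can be done
None
```

I turned the shaft until its flat faced up and pushed the keeper home to its stop. The job was handed in at about 13 s of the 58 s; no verdict was reported.

**Shaft:** A fingertip probe first met the round at z = 80.0 mm, so the flat was not on the spoke that was up. I turned the wheel about -1.8 rad in two spoke pushes. Near the end, the picture fit and the finger geometry both put the flat about +0.05 rad off vertical. I corrected that with a last 1.5 mm nudge, and the last pictures show a spoke straight up. I did not probe the flat with a fingertip after the last nudge.

**Keeper:** The lug passed the 11 mm blocking point with only a few newtons. The force then rose from about 5 to 15 N at a travel of about 36 mm. In the last wrist picture the lug's front edge is at row 206, and 205.5 was expected for fully home.

**End state:** The arm is clear of everything, with contact force near 0. I never went near the tin can, the tube stub or the nut. I did not re-measure their positions.

**Disagreement:** The side and wrist pose fits of the positioner differed by about 2.5 mm in x. I used the mean, and the probe and the keeper stop were consistent with it.

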